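# Bring up the pen lathe's tailstock

## Robot

A 6-joint arm with a two-finger parallel gripper is mounted at the origin on the work surface. World frame = base frame: x ahead of the robot, y to its left, z up, the work surface at z = 0. Lengths are in m, angles in rad, forces in N, time in s.
With the tool pointing down it reaches from about 0.275 to 0.875 m from the base axis. Payload 12.5 kg.
Tool frame: the origin (TCP) lies at the very end of the fingers, on their centre line; the grasp point (between the pads) lies 19 mm behind it; x points along the fingers, y is the direction in which the jaws open and shut, and the axes are right-handed (so a half turn about x gives the same grasp; the last joint's range is limited). The gripper opens to 85 mm and grips with 20 to 120 N. Pads are 22 mm wide; open, the fingers measure 114 mm over their backs; the gripper's body (76 mm by 85 mm) begins 54 mm behind the grasp point. The pads swing forward as they close: fully open they stand 13 mm farther back than shut.
Start: joints at [1.117, 0.351, 1.652, -0, 1.139, -0.085], TCP at [0.198, 0.513, 0.201] pointing down, gripper open.
Joint ranges: [-2.75, 2.75], [-0.79, 2.1], [0.01, 2.65], [-1.57, 4.71], [0.07, 3.14], [-2.87, 2.87]. Speed limits (rad/s): [2.22, 2.22, 2.79, 3.14, 3.14, 3.14].

## Interface

Orientations are given as a 3x3 rotation matrix whose columns are the frame's x, y, z axes.
In Python, from bench import manip gives the robot as it stands. Calls block until the motion is done:
- manip.move_ptp(position, orientation): joint-space move of the TCP to a pose.
- manip.move_l(position, attitude=None, max_speed=0.15): straight line of the TCP; attitude=None keeps the orientation; max_speed is the mean speed in m/s.
- manip.move_j(angles): joint-space move.
- manip.set_gripper(opening, effort=None): opening from 0.0 (shut) to 1.0 (fully open); effort is the grip in N (None keeps the last); returns when the fingers have stopped.
- manip.dwell(seconds).
- manip.inverse_kinematics(position, orientation): joint angles nearest the present ones, or None.
- manip.grab_frame(name): name is "side" or "top"; returns (picture, depth): 384x512x3 uint8, red, green, blue; 384x512 float32, m along the optical axis (not along the pixel's ray), 0 where there is no reading.
- manip.get_calibration(name): a dict with "camera_matrix" (3x3 intrinsics, pixels), "k1" (the pictures are not rectified: a ray, as slopes to the right and down, at radius r is drawn at 1 + k1 r^2 times it, then the intrinsics apply), "R" (3x3) and "t" (3): a world point X has camera coordinates R X + t. Camera axes: x right, y down, z forward; pixel columns grow to the right and rows downward; lengths in m; the calibration is good to about 2 mm. A picture is of the moment at which its call begins. get_calibration takes no time and is no camera call.
A pose or a line that the arm cannot do raises manip.Unreachable and nothing moves.
- manip.sign_off(): hands the job in, once; it reports no verdict.
Trained networks look in the newest picture that a camera, given by its name, has taken for a name from the list of things; names that differ only in an ending like _2 or _b are one class to them, and where a whole thing is asked for, a point or a joint stands for the part that bears it (a point fixed in the world has none). Each returns a list of dicts, best first, with "confidence" (0 to 1); they miss things now and then, are a little off and sometimes report something else, mostly with a low value. They report only what shows in the picture. A call takes as long as a camera call.
- manip.look_for(camera, name): "at" ([x, y, z] in m, in world coordinates, good to about 4 mm: the middle of the surface that is visible of it).
Readings, each from a call of its own:
- manip.current_time(): time.
- manip.current_qpos(): joint angles.
- manip.current_joint_vel(): joint speeds.
- manip.current_joint_torque(): joint torques, N m.
- manip.current_ee_pos(): TCP position.
- manip.current_tcp_rot(): TCP orientation.
- manip.current_force(): force on the tool from outside, world axes, zero at the start.
- manip.current_ft_torque(): the same for the moment, N m.
- manip.current_grip_width(): opening from 0.0 (shut) to 1.0 (fully open).
Only numpy, scipy, OpenCV 4.12 (cv2) and the standard library are available. Lean on these libraries where they do the work, as an engineer would, in place of code of your own. Each camera call takes 0.05 s, during which the arm holds its last target. There are 200 camera calls.

## Task

A pen blank is on the mandrel of the mini lathe and its free end needs the tailstock. Pushing with the fingertips or the outside of the fingers, never taking the lever's ball between them, push the tailstock's ball-ended lock lever fully over to the handwheel side so that its eccentric drops to the low point and frees the clamp, push the tailstock along the bed by its handwheel until its centre is fully home in the end of the mandrel, then push the lever fully back over towards the headstock to lock it there. Do not force the tailstock along while it is clamped, keep off the mandrel and its blank, and leave the loose tools, blanks and bottles on the bench where they are.

Things in the scene. Friction and masses are not known exactly. Their poses are not given: they have to be found in the camera images.
- lathe: Mini pen lathe fixed to the bench, front towards the robot. Origin on the bench under mid bed; y runs along the bed to the headstock (robot's left), x away from the robot. Bed 660 long, ways 105 high. Headstock y +155 to +330, 270 high. Centre line at x 0, 205 high. Tool rest, set and fixed: y -20 to +110, x -98 to -68, 212 high; its base reaches x -155 below 135 high, y +20 to +70 (mm).
- tailstock (a joint): Tailstock slide: gap in m of its centre from fully home in the mandrel's end. 0 = home (solid stop), grows towards lathe -y, limit 0.125. Freed, it slides with about 5 N and does not coast (3 kg); clamped, it holds over 40 N. Casting 85 mm along the bed, 96 mm wide; barrel top 233 mm, handwheel top 250 mm above the bench.
- lever (a joint): Eccentric lock lever's angle (rad) about a level shaft across the bed. 0 = stop, cam at its low point, clamp free, leaning 0.6 from upright to the handwheel (lathe -y); 0.6 = upright; 1.2 = stop, fully locked, leaning to the headstock (lathe +y). The clamp bites above about 0.35. Stays where left; at the ball about 4 N moves it, rising to about 8 N when locking.
- lever_pivot (a point): Point on the lever shaft's axis, in the plane in which the ball swings: 145 mm above the bench, on the robot's side of the tailstock, 100 mm in front (lathe -x) of the centre line, 52 mm in front of the casting's base. Travels with the tailstock.
- lever_ball (a point): Centre of the lever's black ball, 28 mm across, 100 mm from lever_pivot: 228 mm above the bench at both ends of the swing, 245 mm when upright. The rod below the ball is 10 mm thick; both are smooth and slippery. Travels with the tailstock and turns with the lever.
- handwheel_hub (a point): Middle of the flat outer end of the handwheel's hub on the lathe's centre line, 205 mm above the bench, facing lathe -y (to the right of the robot). Hub 38 mm across, standing 9 mm out from the wheel's face; wheel 90 mm across. The wheel does not turn. Push here towards lathe +y. Travels with the tailstock.
- centre_tip (a point): Point of the tailstock's live centre (60 degree cone) on the lathe's centre line. Travels with the tailstock; meets mandrel_end when home.
- mandrel_end (a point): Free end of the mandrel on the lathe's centre line, facing lathe -y.
- mandrel: Mandrel with two square wooden pen blanks (19 mm square) and brass bushings, standing out of the headstock along the centre line from lathe y +133 to -60 mm, 205 mm above the bench. Same origin and axes as the lathe. Not to be leaned on.
- gouge: Loose: round-bladed turning gouge with wooden handle, 370 mm long, 30 mm high, lying on the bench in front of the lathe. Origin under its middle.
- skew: Loose: flat-bladed skew chisel with wooden handle, 350 mm long, 30 mm high, lying behind the lathe. Origin under its middle.
- glue: Loose: small white glue bottle, 36 mm across, 95 mm high, upright. Origin under its middle.
- polish: Loose: amber polish bottle, 60 mm across, 140 mm high, upright behind the lathe. Origin under its middle.
- blank_a: Loose: square pen blank of dark wood, 130 x 21 x 21 mm, lying in front of the tailstock's end of the lathe. Origin under its middle.
- blank_b: Loose: square pen blank of brown wood, 130 x 21 x 21 mm, lying on the bench below the tool rest. Origin under its middle.
- spanner: Loose: steel spanner, 170 mm long, 8 mm high, lying on the bench in front of the lathe. Origin under its middle.
- caliper: Loose: steel caliper, 200 mm long, 9 mm high, lying behind the lathe. Origin under its middle.

How it is judged:
By the outcome, as a careful person would: the job done as asked, in the order asked, and still so for the second after the job is handed in, with the robot touching nothing.
It also fails if it takes over 58 s, if anything falls off the work surface, if the arm or the gripper's body presses on something with over 40 N, if the wrist force passes 120 N, or if a joint passes its speed limit or range.

## Working session

There is one attempt and no reset: what is moved stays moved. The work goes in short steps, each a Python script; the robot and the scene stay as the last script left them, time stands still between calls to the robot, and variables do not carry over. Pictures are saved under pics/ and viewed, about 8 in all and at most 12, crops included, and the job is handed in when it is done.

```bash
ls; mkdir -p pics
python3 - <<'E'
from bench import manip as m
import cv2,numpy as np
for c in("side","top"):
    p,d=m.grab_frame(c); cv2.imwrite(f"pics/{c}0.png",p[:,:,::-1]); np.save(f"pics/{c}d.npy",d)
    k=m.get_calibration(c); print(c,k)
    for n in("lathe","tailstock","lever","lever_ball","lever_pivot","handwheel_hub","centre_tip","mandrel_end","mandrel","blank_a","gouge","glue","spanner"):
        r=m.look_for(c,n); print(n,[(np.round(q["at"],3).tolist(),round(q["confidence"],2)) for q in r[:3]])
print(m.current_time(),m.current_qpos(),m.current_tcp_rot())
E
```

```text
pics
side {'camera_matrix': array([[397.1357519 ,   0.        , 255.07925522],
       [  0.        , 397.1357519 , 190.13968099],
       [  0.        ,   0.        ,   1.        ]]), 'k1': -0.029673383890150028, 'R': array([[ 0.93994217, -0.34049368,  0.02393258],
       [-0.17875223, -0.5507562 , -0.81530071],
       [ 0.29078576,  0.76205752, -0.57854298]]), 't': array([-0.53864094,  0.2397368 ,  0.82019029])}
lathe []
tailstock []
lever [([0.488, -0.158, 0.185], 0.62), ([0.55, -0.212, 0.206], 0.39)]
lever_ball [([0.48, -0.162, 0.187], 0.8)]
lever_pivot [([0.549, -0.215, 0.213], 0.59)]
handwheel_hub [([0.548, -0.214, 0.21], 0.73)]
centre_tip [([0.554, -0.207, 0.209], 0.84)]
mandrel_end [([0.592, 0.106, 0.214], 0.6)]
mandrel []
blank_a [([0.489, 0.127, 0.019], 0.88), ([0.403, -0.195, 0.02], 0.74)]
gouge [([0.43, 0.162, 0.024], 0.71)]
glue [([0.403, -0.314, 0.059], 0.68)]
spanner [([0.447, -0.075, 0.008], 0.83)]
top {'camera_matrix': array([[496.46341076,   0.        , 259.47192911],
       [  0.        , 496.46341076, 191.10457785],
       [  0.        ,   0.        ,   1.        ]]
[... 451 characters left out ...]
184, 0.223], 0.63)]
handwheel_hub [([0.556, -0.182, 0.22], 0.77)]
centre_tip [([0.557, -0.181, 0.22], 0.89)]
mandrel_end [([0.591, 0.114, 0.214], 0.61)]
mandrel [([0.589, 0.119, 0.215], 0.57)]
blank_a [([0.408, -0.189, 0.021], 0.63), ([0.487, -0.154, 0.19], 0.54), ([0.489, 0.166, 0.021], 0.52)]
gouge [([0.433, 0.201, 0.021], 0.77)]
glue [([0.401, -0.298, 0.065], 0.57)]
spanner [([0.444, -0.059, 0.009], 0.79), ([0.698, 0.086, 0.007], 0.58)]
1.4 [ 1.11737341e+00  3.50684858e-01  1.65179821e+00  2.85473811e-05
  1.13911360e+00 -8.45809397e-02] [[-2.50646154e-05  3.60546678e-01  9.32741171e-01]
 [ 7.75403830e-06  9.32741172e-01 -3.60546678e-01]
 [-1.00000000e+00 -1.80445305e-06 -2.61744915e-05]]
```

View pics/side0.png

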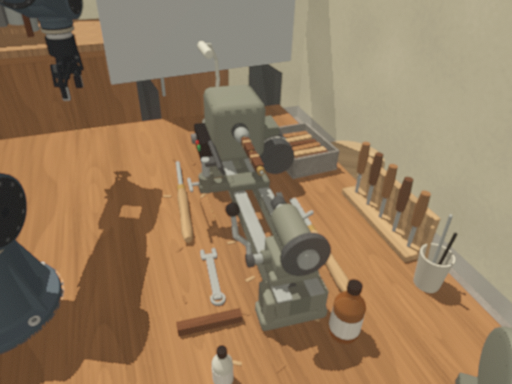

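View pics/top0.png

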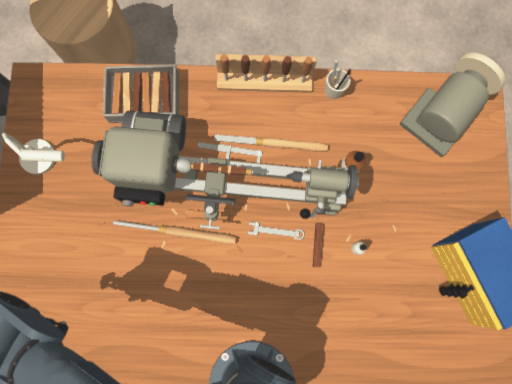

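```bash
cat > h.py <<'E'
from bench import manip as m
import cv2,numpy as np
from scipy.optimize import least_squares
def cloud(c,d,px=None):
    k=m.get_calibration(c);K=k["camera_matrix"]
    v,u=np.nonzero(d>0); z=d[v,u]
    # undistort with k1 only
    n=cv2.undistortPoints(np.stack([u,v],1).astype(float)[:,None],K,np.array([k["k1"],0,0,0.]))[:,0]
    X=np.c_[n*z[:,None],z]
    return (X-k["t"])@k["R"],np.c_[u,v]
def project(c,P):
    k=m.get_calibration(c)
    return cv2.projectPoints(np.atleast_2d(P).astype(float),cv2.Rodrigues(k["R"])[0],k["t"],k["camera_matrix"],np.array([k["k1"],0,0,0.]))[0][:,0]
def ball(c,p,d,guess,r=.014):
    W,uv=cloud(c,d); col=p[uv[:,1],uv[:,0]].max(1)
    s=(np.linalg.norm(W-guess,axis=1)<.035)&(col<75)
    Q=W[s]
    cam=-m.get_calibration(c)["R"].T@m.get_calibration(c)["t"]
    f=lambda x:np.linalg.norm(Q-x,axis=1)-r
    g=Q.mean(0)-(cam-Q.mean(0))/np.linalg.norm(cam-Q.mean(0))*.008
    o=least_squares(f,g,loss="soft_l1",f_scale=.002)
    return o.x,len(Q),np.abs(f(o.x)).mean(),Q.mean(0)
E
python3 - <<'E'
from h import *
P={};D={}
for c in("side","top"):
    D[c]=np.load(f"pics/{c}d.npy");P[c]=cv2.imread(f"pics/{c}0.png")
    print(c,"ball",*ball(c,P[c],D[c],np.array([.484,-.157,.2])))
W,uv=cloud("top",D["top"])
# bed tops
s=(abs(W[:,2]-.105)<.006)&(W[:,0]>.45)&(W[:,0]<.68)&(W[:,1]>-.14)&(W[:,1]<.15)
B=W[s]; print("bed n",len(B),B[:,2].mean())
for y in np.arange(-.14,.15,.03):
    q=B[(B[:,1]>=y)&(B[:,1]<y+.03)]
    if len(q)>5: print(round(q[:,1].mean(),3),np.percentile(q[:,0],[2,25,50,75,98]).round(3),len(q))
# tailstock barrel & headstock top
for nm,zl,zh,xl,xh,yl,yh in(("tail",.215,.245,.5,.65,-.32,-.05),("head",.255,.285,.4,.8,.1,.5),("mandrel",.205,.225,.5,.65,-.1,.13)):
    s=(W[:,2]>zl)&(W[:,2]<zh)&(W[:,0]>xl)&(W[:,0]<xh)&(W[:,1]>yl)&(W[:,1]<yh);q=W[s]
    print(nm,len(q),q.min(0).round(3) if len(q) else "",q.max(0).round(3) if len(q) else "")
    if len(q)>20:
        r=cv2.minAreaRect(q[:,:2].astype(np.float32)*1000);print(r)
        for y in np.arange(yl,yh,.03):
            a=q[(q[:,1]>=y)&(q[:,1]<y+.03)]
            if len(a)>3: print("   ",a[:,1].mean().round(3),a[:,0].mean().round(4),a[:,2].max().round(3),a[:,0].min().round(3),a[:,0].max().round(3))
# wheel face from side
W,uv=cloud("side",D["side"])
s=(abs(uv[:,0]-308)<28)&(abs(uv[:,1]-257)<28)&(W[:,2]>.14)&(W[:,2]<.26);q=W[s]
print(np.percentile(q,[2,25,50,75,98],axis=0).round(3))
s=(abs(uv[:,0]-308)<5)&(abs(uv[:,1]-259)<5);print("hub",np.median(W[s],0))
E
python3 -c "
import cv2;p=cv2.imread('pics/top0.png')[120:260,160:380];q=cv2.imread('pics/side0.png')[160:340,180:380]
a=cv2.resize(p,None,fx=3.6,fy=3.6,interpolation=2);cv2.imwrite('pics/c1.png',a);cv2.imwrite('pics/c2.png',cv2.resize(q,None,fx=3.3,fy=3.3,interpolation=2))"
```

```text
side ball [ 0.47785567 -0.14346454  0.21631176] 4 8.592756070720286e-05 [ 0.48063781 -0.13851698  0.22845461]h.py:20: RuntimeWarning: Mean of empty slice.
  g=Q.mean(0)-(cam-Q.mean(0))/np.linalg.norm(cam-Q.mean(0))*.008
  ret = um.true_divide(
Traceback (most recent call last):
  File "h.py", line 21, in ball
    o=least_squares(f,g,loss="soft_l1",f_scale=.002)
ValueError: Initial guess is outside of provided bounds
```

View pics/c2.png

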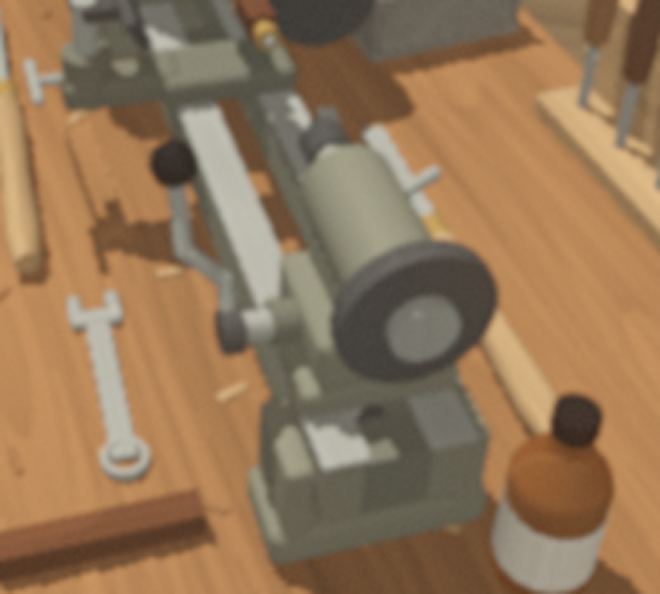

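```bash
sed -i 's/^def ball.*//;/^    W,uv=cloud(c,d); col/,$d' h.py
cat >> h.py <<'E'
def ray(c,uv):
    k=m.get_calibration(c);n=cv2.undistortPoints(np.array([[uv]],float),k["camera_matrix"],np.array([k["k1"],0,0,0.]))[0,0]
    return -k["R"].T@k["t"],k["R"].T@np.r_[n,1]
def atz(c,uv,z):
    o,d=ray(c,uv);return o+d*(z-o[2])/d[2]
def tri(*cu):
    A=0;b=0
    for c,uv in cu:
        o,d=ray(c,uv);d=d/np.linalg.norm(d);M=np.eye(3)-np.outer(d,d);A=A+M;b=b+M@o
    x=np.linalg.solve(A,b);return x,[project(c,x)[0]-uv for c,uv in cu]
E
python3 - <<'E'
from h import *
np.set_printoptions(suppress=True,precision=4)
P={};D={}
cent={}
for c,(u0,v0) in {"side":(232,209),"top":(305,213)}.items():
    D[c]=np.load(f"pics/{c}d.npy");P[c]=cv2.imread(f"pics/{c}0.png")
    g=P[c][v0-11:v0+12,u0-11:u0+12].max(2); 
    n,l,s,ce=cv2.connectedComponentsWithStats((g<70).astype(np.uint8)); i=l[11,11]
    print(c,s[i],ce[i]+[u0-11,v0-11]); cent[c]=ce[i]+[u0-11,v0-11]
    print(" z=.228:",atz(c,cent[c],.228)," depth zeros",(D[c][v0-8:v0+9,u0-8:u0+9]==0).mean())
print("tri",tri(*cent.items()))
W,uv=cloud("top",D["top"])
for nm,zl,zh,xl,xh,yl,yh in(("bed",.095,.115,.45,.7,-.16,.12),("tail",.215,.26,.5,.65,-.32,-.05),("head",.255,.285,.4,.8,.1,.5),("mandrel",.205,.225,.54,.62,-.12,.13)):
    s=(W[:,2]>zl)&(W[:,2]<zh)&(W[:,0]>xl)&(W[:,0]<xh)&(W[:,1]>yl)&(W[:,1]<yh);q=W[s]
    print(nm,len(q))
    if len(q)>20:
        print(cv2.minAreaRect(q[:,:2].astype(np.float32)*1000))
        for y in np.arange(yl,yh,.025):
            a=q[(q[:,1]>=y)&(q[:,1]<y+.025)]
            if len(a)>3: print("   ",np.r_[a[:,1].mean(),a[:,0].mean(),a[:,2].max(),np.percentile(a[:,0],[2,25,50,75,98])].round(3))
W,uv=cloud("side",D["side"])
print("hub z.205",atz("side",(308.2,259.4),.205))
s=(abs(uv[:,0]-308)<5)&(abs(uv[:,1]-259)<5);print("hub",np.median(W[s],0))
# wheel ring colour
E
```

```text
side [  6   5  12  13 127] [232.4961 209.2283]
 z=.228: [ 0.4787 -0.1217  0.228 ]  depth zeros 0.0034602076124567475
top [ 6  7 10  9 66] [304.8333 213.0909]
 z=.228: [ 0.4739 -0.1257  0.228 ]  depth zeros 0.006920415224913495
tri (array([ 0.4755, -0.1257,  0.2313]), [array([-1.0538,  0.196 ]), array([ 0.1569, -0.747 ])])
bed 1384
((539.852294921875, -26.000106811523438), (261.29046630859375, 174.58700561523438), 85.80741119384766)
    [-0.14   0.571  0.114  0.523  0.539  0.552  0.61   0.615]
    [-0.122  0.561  0.111  0.527  0.536  0.546  0.609  0.619]
    [-0.097  0.567  0.115  0.529  0.539  0.551  0.609  0.62 ]
    [-0.073  0.577  0.111  0.53   0.545  0.594  0.609  0.621]
    [-0.048  0.578  0.108  0.533  0.546  0.579  0.611  0.623]
    [-0.023  0.578  0.11   0.535  0.547  0.561  0.611  0.625]
    [0.003 0.582 0.113 0.537 0.55  0.564 0.614 0.628]
    [0.028 0.579 0.112 0.539 0.55  0.562 0.62  0.629]
    [0.052 0.575 0.11  0.541 0.55  0.559 0.621 0.631]
    [0.077 0.577 0.114 0.542 0.552 0.561 0.622 0.633]
    [0.099 0.513 0.115 0.464 0.479 0.516 0.547 0.553]
tail 1013
((579.871704
[... 878 characters left out ...]
76 0.61  0.644 0.678]
    [0.362 0.613 0.275 0.549 0.579 0.612 0.646 0.68 ]
    [0.384 0.607 0.272 0.551 0.575 0.604 0.638 0.676]
mandrel 415
((580.845947265625, 5.107048034667969), (251.36044311523438, 27.6287841796875), 86.72041320800781)
    [-0.107  0.573  0.223  0.561  0.566  0.573  0.578  0.586]
    [-0.089  0.574  0.217  0.566  0.571  0.574  0.577  0.581]
    [0.022 0.583 0.213 0.577 0.58  0.582 0.584 0.59 ]
    [0.043 0.585 0.218 0.576 0.58  0.584 0.59  0.595]
    [0.068 0.587 0.217 0.578 0.581 0.587 0.592 0.597]
    [0.091 0.588 0.218 0.579 0.585 0.589 0.593 0.597]
    [0.118 0.591 0.219 0.581 0.585 0.59  0.595 0.601]
hub z.205 [ 0.5673 -0.2634  0.205 ]
hub [ 0.5635 -0.2682  0.2121]
```

```bash
cat >> h.py <<'E'
np.set_printoptions(suppress=True,precision=4)
L=np.array([.08,.9968,0]);L/=np.linalg.norm(L)   # lathe +y
Xl=np.array([L[1],-L[0],0])                        # lathe +x
def rot(yv): x=np.array([0,0,-1.]);return np.c_[x,yv,np.cross(x,yv)]
F=lambda:m.current_force()@L
E
python3 - <<'E'
from h import *
m.set_gripper(0,20)
c=m.current_ee_pos(); 
for y in(Xl,-Xl,L,-L):print(m.inverse_kinematics(np.array([.474,-.087,.22]),rot(y)),m.inverse_kinematics(np.array([.558,-.31,.195]),rot(y)))
R=min((rot(Xl),rot(-Xl)),key=lambda r:np.abs(m.inverse_kinematics(np.array([.474,-.087,.36]),r)-m.current_qpos()).max())
np.save("R.npy",R)
m.move_l(c+[0,0,.15],max_speed=.3)
m.move_ptp(np.array([.4767,-.087,.36]),R)
m.move_l(np.array([.4767,-.087,.221]),max_speed=.2)
print(m.current_time(),m.current_ee_pos(),m.current_force())
for c in("side","top"):
    p,d=m.grab_frame(c);cv2.imwrite(f"pics/{c}1.png",p[:,:,::-1])
a=cv2.imread("pics/side1.png")[140:300,170:350];b=cv2.imread("pics/top1.png")[140:240,230:370]
cv2.imwrite("pics/j1.png",np.hstack([cv2.resize(a,(450,400),interpolation=2),cv2.resize(b,(350,250),interpolation=2,dst=None).repeat(1,0) if 0 else cv2.copyMakeBorder(cv2.resize(b,(350,250),interpolation=2),0,150,0,0,0)]))
E
```

```text
[-0.2782  0.2052  1.7984 -0.      1.138  -0.1981] [-0.58    0.5175  1.4125 -0.      1.2116 -0.4999]
None [-0.58    0.5175  1.4125 -0.      1.2116  2.6417]
[-0.2782  0.2052  1.7984 -0.      1.138  -1.7689] [-0.58    0.5175  1.4125 -0.      1.2116 -2.0707]
[-0.2782  0.2052  1.7984 -0.      1.138   1.3727] [-0.58    0.5175  1.4125 -0.      1.2116  1.0709]Traceback (most recent call last):
  File "<stdin>", line 5, in <module>
  File "<stdin>", line 5, in <lambda>
TypeError: unsupported operand type(s) for -: 'NoneType' and 'float'
```

```bash
cat >> h.py <<'E'
R=rot(Xl)
def shot(n):
    for c in("side","top"):
        p,d=m.grab_frame(c);cv2.imwrite(f"pics/{c}{n}.png",p[:,:,::-1])
    a=cv2.imread(f"pics/side{n}.png")[140:300,170:350];b=cv2.imread(f"pics/top{n}.png")[140:240,230:370]
    cv2.imwrite(f"pics/j{n}.png",np.hstack([cv2.resize(a,(450,400),interpolation=2),cv2.copyMakeBorder(cv2.resize(b,(350,250),interpolation=2),0,150,0,0,0)]))
E
python3 - <<'E'
from h import *
c=m.current_ee_pos()
m.move_l(c+[0,0,.15],max_speed=.3)
m.move_ptp(np.array([.4767,-.087,.36]),R)
m.move_l(np.array([.4767,-.087,.221]),max_speed=.2)
print(m.current_time(),m.current_ee_pos(),m.current_force())
shot(1)
E
```

```text
6.0167 [ 0.4773 -0.087   0.222 ] [-0.0536  0.2704  0.2897]
```

View pics/j1.png

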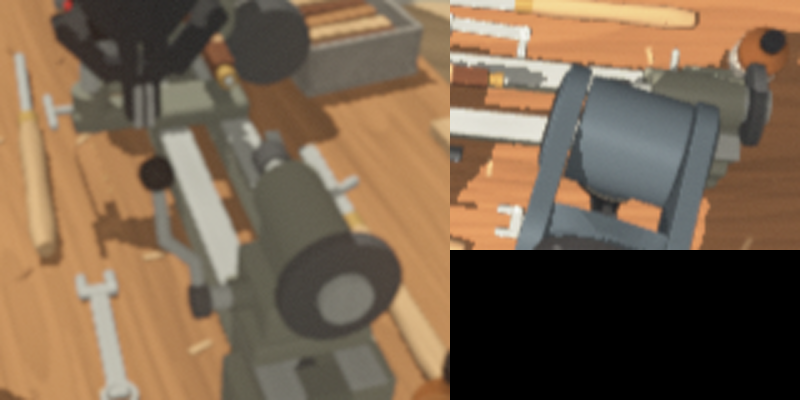

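Run:
```python
from h import *
print(project("side",m.current_ee_pos()))
p0=np.array([.4767,-.087,.221])
for s in(.008,.014,.02,.035,.065,.095,.108,.114,.12,.124,.128,.131):
    m.move_l(p0-s*L,max_speed=.08); f=m.current_force(); print(s,round(m.current_time(),2),(m.current_ee_pos()-p0)@L,f,F())
    if abs(f@L)>30: break
shot(2)
```

```text
[[226.513  201.1597]]
0.008 6.37 -0.008549278066628432 [-0.4694 -0.2317 -0.4288] -0.2684567893763541
0.014 6.62 -0.014319174399543949 [-0.4588  0.49   -0.6017] 0.4516919012273254
0.02 6.87 -0.020278907419756513 [-0.3712  0.3051 -0.6786] 0.27438536973966654
0.035 7.21 -0.0355071331975356 [ 0.3466 -0.8294  0.9587] -0.7990408481719841
0.065 7.73 -0.06533256195576435 [-0.3048 -0.0141 -0.4323] -0.03843777323403251
0.095 8.26 -0.09531250114733042 [0.1435 0.4591 0.0506] 0.4690797452278754
0.108 8.57 -0.10835439529306101 [-0.3193 -0.0743 -0.3767] -0.09962678319452047
0.114 8.82 -0.11422490899138846 [-0.5433 -0.0325 -0.0103] -0.07589201329754591
0.12 9.07 -0.12025335104066935 [ 0.6369 -0.2626  0.4857] -0.21085377280263576
0.124 9.32 -0.12416788697730542 [-0.649  -0.7213 -0.5554] -0.7708931832599369
0.128 9.57 -0.12818366572894227 [-0.2307  0.1736  0.3771] 0.15461091576088157
0.131 9.82 -0.1311251171588403 [-0.3359 -0.1256  0.3606] -0.15211738743858383
```

View pics/j2.png

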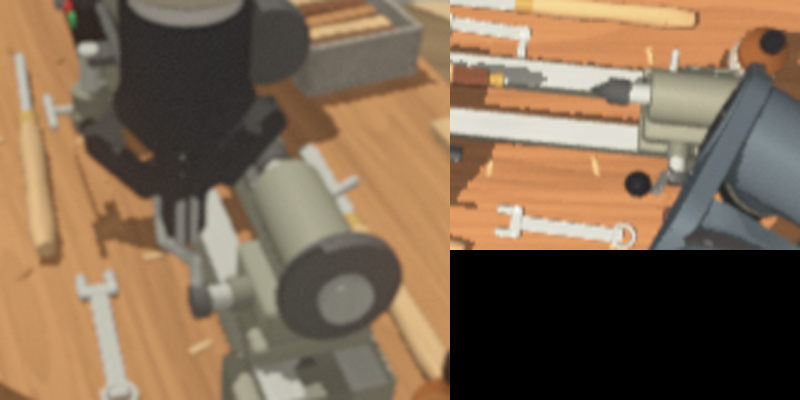

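Run:
```python
from h import *
e=m.current_ee_pos();print(e,m.current_grip_width(),m.current_tcp_rot())
u=project("side",e)[0];print(u)
a=cv2.imread("pics/side2.png")[170:290,190:310].copy();a=cv2.resize(a,None,fx=5,fy=5,interpolation=2)
b=project("side",[[.4755,-.1257,.2313]])[0]
for q,co in((u,(0,0,255)),(b,(0,255,0))):
    cv2.drawMarker(a,tuple(int(x) for x in (q-[190,170])*5),co,0,20,1)
cv2.imwrite("pics/z2.png",a)
```

```text
[ 0.4662 -0.2176  0.221 ] 0.002887743060377934 [[-0.0001  0.9968 -0.08  ]
 [ 0.0001 -0.08   -0.9968]
 [-1.     -0.0001 -0.    ]]
[242.4459 247.7223]
```

View pics/z2.png

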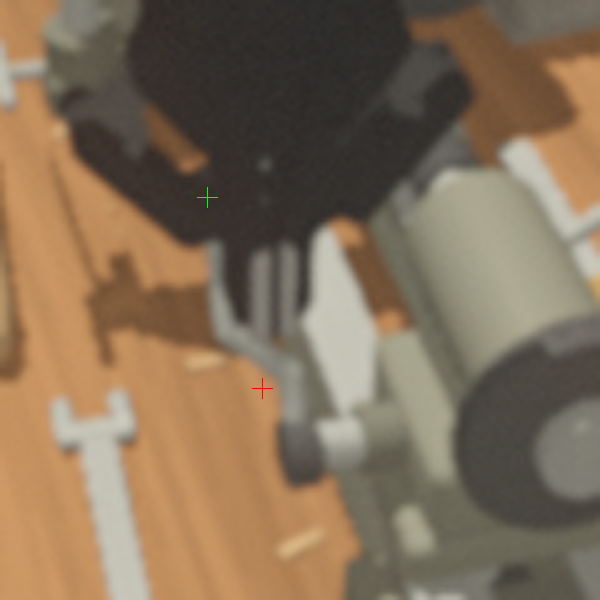

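Run:
```python
from h import *
p,d=m.grab_frame("side");W,uv=cloud("side",d)
for v in range(222,250,2):
    s=(uv[:,1]==v)&(abs(uv[:,0]-243)<=1);print(v,W[s].mean(0),p[v,243])
```

```text
222 [ 0.4627 -0.2295  0.2872] [114 109 101]
224 [ 0.4631 -0.2286  0.2824] [114 110 102]
226 [ 0.4628 -0.2294  0.279 ] [117 113 104]
228 [ 0.4633 -0.2281  0.2737] [114 110 102]
230 [ 0.463  -0.2289  0.2703] [114 110 101]
232 [ 0.4632 -0.2285  0.2658] [115 111 102]
234 [ 0.4633 -0.2285  0.2615] [115 110 102]
236 [ 0.4633 -0.2283  0.2571] [113 108  99]
238 [ 0.51   -0.0922  0.1221] [120 113 101]
240 [ 0.4865 -0.1606  0.1829] [134 132 122]
242 [ 0.4856 -0.1634  0.1806] [136 134 123]
244 [ 0.5058 -0.1035  0.1164] [150 127 107]
246 [0.5434 0.0059 0.0015] [185 136  91]
248 [ 0.5421  0.002  -0.0014] [195 143  95]
```

Run:
```python
from h import *
p0=np.array([.4767,-.087,.221])
m.move_l(p0+[0,0,.01],max_speed=.2)
p0[2]=.189;m.move_l(p0,max_speed=.1)
for s in(.008,.014,.02,.035,.065,.095,.108,.114,.12,.124,.128,.131):
    m.move_l(p0-s*L,max_speed=.08); f=m.current_force(); print(s,round(m.current_time(),2),(m.current_ee_pos()-p0)@L,f,F())
    if abs(f@L)>30 or (s==.035 and abs(f@L)<2): break
shot(3)
```

```text
0.008 11.6 -0.008578438748307248 [-0.5527  0.0841  0.7106] 0.03962079538640684
0.014 11.85 -0.014295746779827197 [-1.4532 -0.1702  1.0699] -0.28593958676614767
0.02 12.1 -0.020200274712094922 [0.1597 0.0286 0.6711] 0.04129799294634815
0.035 12.44 -0.03525844819748427 [ 0.6906 -0.7195  0.1289] -0.6619509172859979
```

View pics/j3.png

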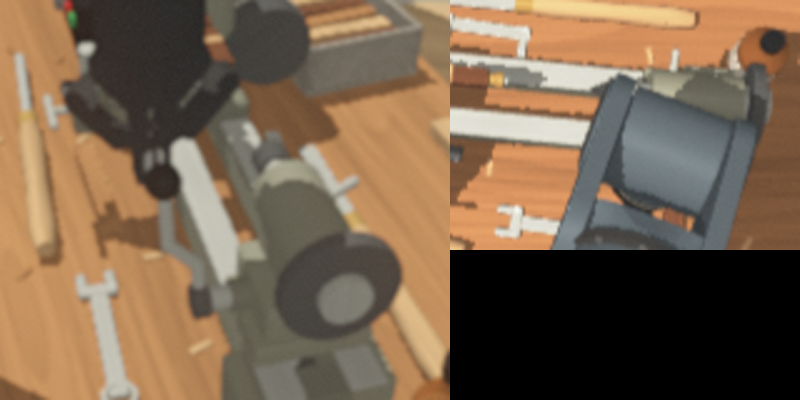

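Run:
```python
from h import *
p0=np.array([.4767,-.087,.189])
for s in(.065,.095,.114,.12,.124,.128,.132):
    m.move_l(p0-s*L,max_speed=.08); f=m.current_force(); print(s,round(m.current_time(),2),(m.current_ee_pos()-p0)@L,f,F())
    if abs(f@L)>30: break
shot(4)
```

```text
0.065 13.07 -0.06526658733453441 [-0.1574 -0.401   0.7341] -0.41233278620192615
0.095 13.59 -0.09539779179152849 [-0.1536  0.3309  0.4904] 0.31753025246885125
0.114 13.98 -0.11428700147621663 [-0.082  -0.0659 -0.2873] -0.07220311257786514
0.12 14.23 -0.12006920989021358 [-0.6657  1.6691 -0.8982] 1.6105207800512502
0.124 14.48 -0.12394716961996079 [ 0.0453  2.3149 -0.8324] 2.31112421861872
0.128 14.73 -0.12840754096296875 [-0.3213 -0.5339  0.7567] -0.5578573159422068
0.132 14.98 -0.13240152330936025 [ 0.5559 -0.3922 -0.9557] -0.3464270161715973
```

View pics/j4.png

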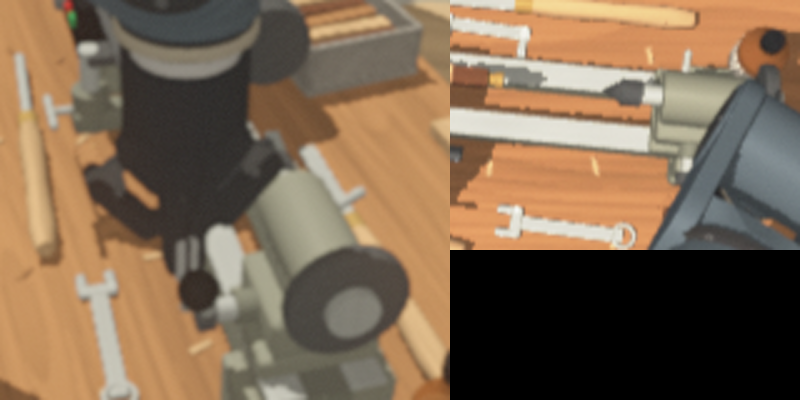

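Run:
```python
from h import *
p0=np.array([.4767,-.087,.189])
m.move_l(p0-.118*L,max_speed=.1)
e=m.current_ee_pos();print(e,m.current_time())
p,d=m.grab_frame("side");W,uv=cloud("side",d)
s=(W[:,2]>.19)&(np.abs((W-e)@Xl)<.06)&(np.abs((W-e)@L)<.08)
Q=W[s]
for z in np.arange(.19,.40,.008):
    q=Q[(Q[:,2]>=z)&(Q[:,2]<z+.008)]
    if len(q):
        a=(q-e)@L;b=(q-e)@Xl;print(z.round(3),len(q),"L",a.min().round(3),np.median(a).round(3),"X",np.percentile(b,[2,98]).round(3))
m.move_l(e+[0,0,.12],max_speed=.3)
```

```text
[ 0.4673 -0.2041  0.1891] 15.375
0.19 3 L -0.022 -0.019 X [-0.001  0.002]
0.198 5 L -0.057 -0.053 X [0.059 0.06 ]
0.206 5 L -0.056 -0.054 X [0.059 0.06 ]
0.214 6 L -0.053 -0.051 X [-0.006  0.007]
0.222 97 L -0.056 -0.048 X [-0.01   0.014]
0.23 173 L -0.056 -0.044 X [-0.013  0.015]
0.238 127 L -0.051 -0.035 X [-0.013  0.014]
0.246 67 L -0.012 -0.008 X [-0.012  0.014]
0.254 53 L -0.014 -0.009 X [-0.013  0.017]
0.262 143 L -0.015 -0.012 X [-0.028  0.031]
0.27 258 L -0.015 -0.011 X [-0.033  0.037]
0.278 168 L -0.018 -0.012 X [-0.041  0.043]
0.286 220 L -0.019 -0.012 X [-0.047  0.049]
0.294 222 L -0.02 -0.012 X [-0.053  0.056]
0.302 289 L -0.019 -0.012 X [-0.059  0.057]
0.31 362 L -0.021 -0.01 X [-0.059  0.058]
0.318 281 L -0.022 -0.011 X [-0.046  0.047]
0.326 218 L -0.02 -0.011 X [-0.041  0.04 ]
0.334 79 L -0.013 -0.011 X [-0.038  0.038]
0.342 52 L -0.038 -0.031 X [-0.036  0.021]
0.35 217 L -0.039 -0.033 X [-0.036  0.031]
0.358 223 L -0.039 -0.033 X [-0.036  0.031]
0.366 234 L -0.039 -0.033 X [-0.036  0.031]
0.374 241 L -0.039 -0.032 X [-0.036  0.032]
0.382 251 L -0.039 -0.033 X [-0.036  0.031]
0.39 396 L -0.039 -0.028 X [-0.035  0.034]
0.398 91 L -0.037 -0.029 X [-0.028  0.022]
```

Run:
```python
from h import *
q0=np.array([.5805-.08*.310,-.310,.162])
m.move_l(q0+[0,0,.147],max_speed=.3)
m.move_l(q0,max_speed=.2)
print(m.current_time(),m.current_ee_pos(),m.current_force())
def go(s,v=.08):
    m.move_l(q0+s*L,max_speed=v);f=m.current_force();print(round(s,4),round(m.current_time(),2),((m.current_ee_pos()-q0)@L).round(4),f);return -f@L
for s in(.03,.06,.09,.105):
    if go(s)>12:break
else:
    while s<.15:
        s+=.002
        if go(s)>12:break
shot(5)
```

```text
17.4667 [ 0.5562 -0.3101  0.1636] [-0.2485 -0.6559  0.0176]
0.03 17.99 0.0305 [-0.0297 -0.4577  0.5079]
0.06 18.52 0.06 [-0.1795  0.2898  0.0905]
0.09 19.04 0.09 [ 0.3987 -0.9805  0.3823]
0.105 19.38 0.1051 [ 0.1159 -0.1949 -0.3556]
0.107 19.62 0.1069 [ 0.3702 -0.3046  0.4272]
0.109 19.88 0.1091 [ 0.057  -0.0577  0.5451]
0.111 20.12 0.111 [-0.3084 -1.7176  0.3416]
0.113 20.38 0.1128 [ 0.1897 -2.6035 -0.2789]
0.115 20.62 0.1149 [-0.0069 -3.4142 -0.8393]
0.117 20.88 0.117 [-0.4781 -3.5559  0.4217]
0.119 21.12 0.1184 [-0.9561 -6.2421 -0.6701]
0.121 21.38 0.1183 [ -2.0903 -17.9935  -4.0764]
```

View pics/j5.png

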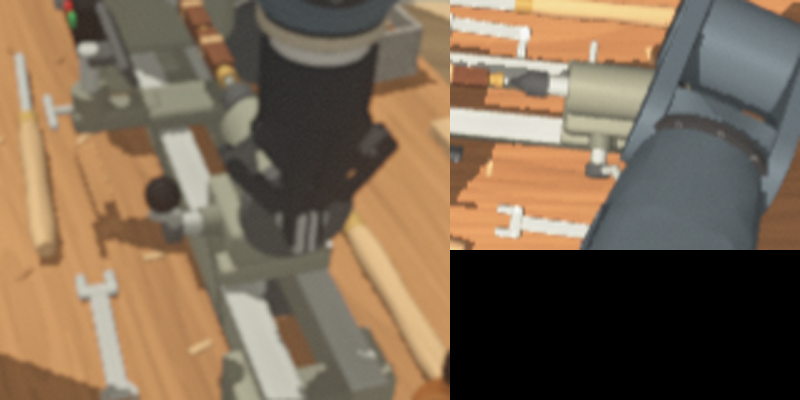

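Run:
```python
from h import *
e=m.current_ee_pos();R0=e-.02*L
b=atz("side",(235.2,217.2),.228);print("ball",b)
m.move_l(R0,max_speed=.1)
m.move_l(R0+[0,0,.13],max_speed=.3)
by=b[1]; y0=by-.042; 
p0=np.array([.4755+.08*(y0+.1257),y0,.189]);print(p0)
m.move_l(p0+[0,0,.11],max_speed=.3)
m.move_l(p0,max_speed=.2)
def go(s,v=.08):
    m.move_l(p0+s*L,max_speed=v);f=m.current_force();print(round(s,4),round(m.current_time(),2),((m.current_ee_pos()-p0)@L).round(4),f);return -f@L
for s in(.02,.05,.08,.11,.12):
    if go(s)>25:break
else:
    while s<.145:
        s+=.002
        if go(s)>25:break
shot(6)
```

```text
ball [ 0.4764 -0.1455  0.228 ]
[ 0.4706 -0.1875  0.189 ]
0.02 24.01 0.0208 [ 0.2911  0.5008 -1.0162]
0.05 24.53 0.0503 [-0.8315 -0.294  -0.202 ]
0.08 25.06 0.0801 [-0.3818 -0.482   0.4339]
0.11 25.58 0.1101 [ 0.0483 -0.7285 -0.3342]
0.12 25.86 0.1199 [-0.0459 -2.1546 -1.2556]
0.122 26.11 0.1214 [-0.5702 -6.5965 -2.4172]
0.124 26.36 0.1232 [-0.3882 -7.057  -4.4015]
0.126 26.61 0.1251 [-0.3767 -7.4186 -3.7863]
0.128 26.86 0.127 [-1.3803 -8.4539 -2.8857]
0.13 27.11 0.129 [-1.2019 -8.1311 -4.1434]
0.132 27.36 0.1306 [ -1.8503 -11.6275  -4.3198]
0.134 27.61 0.1308 [ -2.7325 -23.8653  -5.245 ]
0.136 27.86 0.1311 [ -4.484  -37.397   -5.7452]
```

View pics/j6.png

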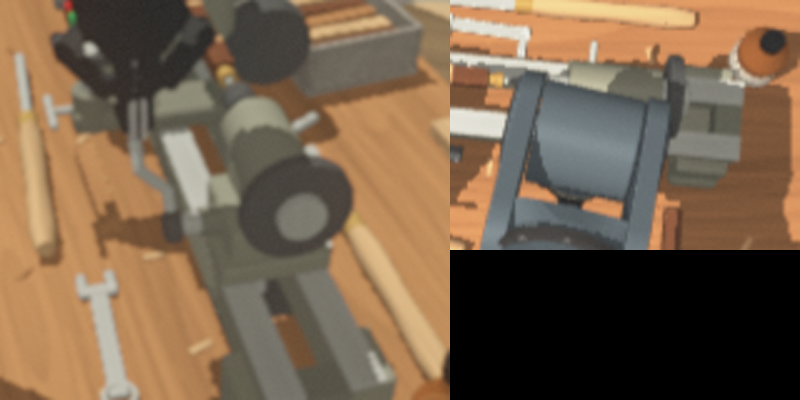

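Run:
```python
from h import *
e=m.current_ee_pos()
m.move_l(e-.02*L,max_speed=.1)
m.move_l(e-.02*L+[0,0,.12],max_speed=.3)
m.move_l(np.array([.33,-.25,.309]),max_speed=.3)
m.dwell(.3);print(m.current_time(),m.current_force());shot(7)
```

```text
30.1167 [-0.6237  0.6979  0.3377]
```

View pics/j7.png

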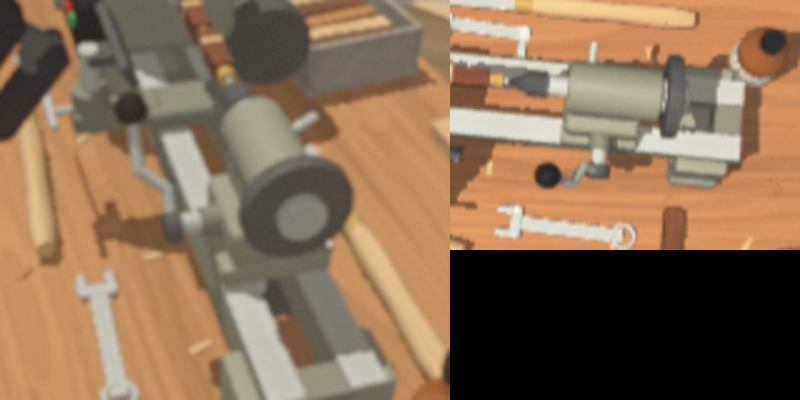

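```bash
python3 -c "
from bench import manip as m
m.sign_off();print(m.current_time())"
```

```text
the job is handed in; nothing more can be done
the job is handed in; nothing more can be done
```

The tailstock is home in the mandrel end and locked, and the job was handed in at about 30 s of the 58 s allowed.

**What I did**
- **Freeing the clamp:** With the gripper shut, I pushed the lever's ball over to the handwheel side with the fingers. I kept pushing slightly past its stop, so the freed tailstock slid back by about 8 mm.
- **Sliding it home:** I pushed on the handwheel hub until the tailstock met a solid stop, where the force rose to about 18 N and it moved no further.
- **Locking:** I pushed the lever back towards the headstock until it met a hard stop. Resistance was about 7–8 N on the way and peaked at 37 N at the fingers on the stop.

**Last checks:** The final pictures show the centre in the end of the mandrel and the lever leaning fully to the headstock. The arm is clear, and the tools, blank and bottle in view look undisturbed. I checked crops around the tailstock rather than the whole bench.

**What disagreed**
- **First lever push missed:** It passed over the ball without touching anything, because depth readings put the shut fingertips about 33 mm higher than the reported TCP. I lowered the tool by that amount and repeated the push.
- **Starting lever position:** The lever now leans a little further to the headstock than it did at the start. It probably did not begin quite at its locked stop.

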